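# Jack a cast block out of its mould and slide it onto the board

### The job

Get the cast chocolate block out of its metal mould: pump the black-ended lever down and let it spring up again, stroke after stroke, until the mould's floor has jacked the block right up to the rim. Then slide the block sideways onto the wooden serving board so that it lies flat and square, wholly on the board, without disturbing the tin that stands on the other ledge or the things standing round about.

Things in the scene. Friction and masses are not known exactly. Their poses are not given: they have to be found in the camera images.
- mould_top (a point): centre of the cavity's mouth, 62 mm above the worktop, level with the rim of the fixed aluminium mould, 152 (own x) x 100 (y) mm. Cavity 124 x 80 mm, 30 mm deep, walls 14 mm (x ends) and 10 mm (y sides); its floor is the lift plate. At +y and at -y is a ledge 43 mm high, 172 mm along x, ending 180 mm from the centre. The lever lies along the -x side
- lift_plate (a joint): rise of the cavity's floor, m: 0 at the start (block's top 2 mm below the rim), 0.030 flush with the rim, about 0.031 when fully pumped. The lever drives it up only, through a ratchet, 10 to 11 mm a full stroke (three in all; one more after a shallow stroke); it stays up by friction
- pump_lever (a joint): angle of the sprung lever, rad: 0 up, 0.55 down at its stop; springs back when let go. A full stroke goes beyond 0.5 and back under 0.03, with 3 to 15 N at the pad. Hinge parallel to the mould's x, 45 mm above the worktop, at x -105, y +52 mm from the mould's centre; the lever points to the mould's -y
- lever_pad (a point): middle of the upper face of the lever's black pad (42 mm along the mould's x, 52 mm along the lever, 12 mm thick), 102 mm from the hinge; it moves with the lever. At rest it is 94 mm above the worktop, its outer end 0.42 rad higher; fully down 40 mm, its outer end 0.13 rad lower. Can be pressed straight down
- block_centre (a point): centre of the dark cast chocolate block, 120 (own x) x 76 (own y) x 28 mm, about 0.3 kg, six raised squares on top; lies in the cavity along the mould's axes, with 2 mm of play all round. Cannot be gripped before it is raised
- board_top (a point): centre of the top of the plain wooden board, 164 (x) x 120 (y) x 18 mm, which is fixed on one of the mould's ledges (the +y or the -y one), axes along the mould's. Its top is 61 mm above the worktop, 1 mm below the rim; its middle is 113 to 119 mm from the mould's in y and up to 12 mm off in x, with a gap of 3 to 9 mm to the mould
- tin: low food tin, 75 mm across and 58 mm tall, loose, standing on the other ledge (from 43 to 101 mm above the worktop); origin at the centre of its underside. There are about 40 mm between it and the side of the block. Leave it where it is
- shaker: grey shaker with a domed top, 44 mm across, 90 mm tall, loose, on the worktop just beyond the end of the +y ledge; origin at the centre of its underside. Leave it alone
- jar: glass jar with a lid, 71 mm across, 110 mm tall, loose, on the worktop behind the mould; origin at the centre of its underside. Leave it alone
- mug: white mug, 82 mm wide (112 mm with its handle), 94 mm tall, loose, on the worktop behind the mould; origin under the middle of its outline, handle included. Leave it alone

How it is judged:
By the outcome, as a careful person would: the job done as asked, in the order asked, and still so for the second after the job is handed in, with the robot touching nothing.
It also fails if it takes over 48 s, if anything falls off the work surface, if the arm or the gripper's body presses on something with over 40 N, if the wrist force passes 120 N, or if a joint passes its speed limit or range.

### The arm

A 6-joint arm with a two-finger parallel gripper is mounted at the origin on a cart in front of the work surface, level with it; the furniture and walls round the work are solid. World frame = base frame: x ahead of the robot, y to its left, z up, the work surface at z = 0. Lengths are in m, angles in rad, forces in N, time in s.
With the tool pointing down it reaches from about 0.35 to 0.775 m from the base axis. Payload 5.5 kg.
Tool frame: the origin (TCP) lies midway between the tips of the shut fingers; the grasp point (between the pads) lies 19 mm behind it; z points along the fingers, y is the line along which they close (so a half turn about z gives the same grasp; the last joint's range is limited). The gripper opens to 85 mm and grips with 20 to 120 N. Pads are 22 mm wide; open, the fingers measure 114 mm over their backs; the gripper's body (76 mm by 85 mm) begins 54 mm behind the grasp point. The pads swing forward as they close: fully open they stand 13 mm farther back than shut.
Start: joints at [-1.318, 0.313, 0.046, 1.304, 0, 1.431], TCP at [0.22, -0.531, 0.231] pointing down, gripper open.
Joint ranges: [-2.76, 2.76], [-0.86, 1.69], [-1.03, 1.26], [-2.2, 2.34], [-1.47, 1.5], [-3.14, 3.14]. Speed limits (rad/s): [2.57, 2.57, 3.14, 3.14, 3.14, 3.14].

### API

Orientations are given as a unit quaternion [x, y, z, w].
In Python, from rig import arm gives the robot as it stands.
- The arm moves only by the tool jog_arm, never from a script. Its argument "commands" is a list that holds one entry, the list of rows, each a list of 5 numbers: the shift along the tool's x, y, z in mm, then the turn about the tool's z in degrees, then the finger opening in mm, from 0 to 85.4. A call has 1 to 5 rows; each row is the pose to reach, as a shift and turn from the pose commanded when the call began, along the tool's axes at that moment; what a row does not reach only later rows make up. A row lasts 1/8 s, in which the tool goes at most 62.5 mm and 10.7 degrees, less where a joint would pass 70% of its speed; a pose out of reach is approached as far as the arm can. A call with a gripper value outside its range is refused whole. The fingers move at their own pace and stop on an object; "grip_force" is the grip in N (left out, the last holds). Time passes only in rows, so rows that repeat a pose let the fingers close. It gives the time, the measured TCP pose, the force, the opening and the grip force at its end, in the units of the state.
- arm.sense(): the state, without advancing time (a new reading comes with each control period).
- arm.capture(name): name is "scene" or "top"; returns a dict with "frame" (480x640x3 uint8, red, green, blue), "fx", "fy", "cx", "cy" (pixels), "origin" and "rotation" of the camera in the world. Camera axes: x right, y down, z forward; pixel columns grow to the right and rows downward; lengths in m; the calibration is good to about 2 mm. A picture is of the moment at which its call begins. There is no depth.
- arm.finish_job(): hands the job in; it is judged then, once.
Trained networks look in a picture, given as the dict that the camera call returned (one of the last four; its "shot" number tells which), for a name from the list of things; names that differ only in an ending like _2 or _b are one class to them, and where a whole thing is asked for, a point or a joint stands for the part that bears it (a point fixed in the world has none). Each returns a list of dicts, best first, with "conf" (0 to 1); they miss things now and then, are a little off and sometimes report something else, mostly with a low value. They report only what shows in the picture. A call takes as long as a camera call.
- arm.silhouettes(label, picture): "pixels" (480x640 bool, what is visible of it) and "position" ([column, row] in pixels, amid what is visible of it).
The state is a dict: "clock": time; "qpos": joint angles; "qd": joint speeds; "tau": joint torques, N m; "ee_pos": TCP position; "orientation": TCP orientation; "wrist_force": force on the tool from outside, world axes, zero at the start; "ft_torque": the same for the moment, N m; "opening": finger opening in m; "grip_force": force on a finger pad.
Only numpy, scipy, OpenCV 4.12 (cv2) and the standard library are available. Lean on these libraries where they do the work, as an engineer would, in place of code of your own. Each camera call takes 0.05 s, during which the arm holds its last target. There are 200 camera calls.

## Working session

There is one attempt and no reset: what is moved stays moved. The work goes in short steps, Python scripts to look and compute and a tool call to move; the robot and the scene stay as the last step left them, time stands still between calls to the robot, and variables do not carry over. Pictures are saved under pics/ and viewed, at most 10 in all, crops included, and the job is handed in when it is done.

Besides the shell and the picture viewer there is one more tool, called after "Emit:" by a JSON object that holds its "fn" and its "kwargs", one argument or row to a line. jog_arm: Moves the arm, as the interface text tells. Its arguments: {"type":"object","properties":{"commands":{"type":"array","items":{"type":"array","items":{"type":"array","items":{"type":"number"}}}},"grip_force":{"type":"number"}},"required":["commands"]}

```bash
mkdir -p pics; cat > h.py <<'E'
import numpy as np, cv2
from rig import arm
def save(p,n): cv2.imwrite('pics/'+n,p['frame'][:,:,::-1])
def ray(p,uv,z):
    d=np.array([(uv[0]-p['cx'])/p['fx'],(uv[1]-p['cy'])/p['fy'],1.]); d=np.array(p['rotation'])@d
    o=np.array(p['origin']); return o+d*(z-o[2])/d[2]
def proj(p,X):
    c=np.array(p['rotation']).T@(np.array(X)-np.array(p['origin'])); return np.array([p['fx']*c[0]/c[2]+p['cx'],p['fy']*c[1]/c[2]+p['cy']])
E
python3 - <<'E'
from h import *
for n in('top','scene'):
    p=arm.capture(n); save(p,n+'1.png'); print(n,np.round(p['origin'],3),np.round(p['rotation'],3).tolist(),p['fx'])
    for l,z in(('lever_pad',.09),('block_centre',.06),('board_top',.061),('tin',.101),('mould_top',.062),('shaker',.09),('jar',.11),('mug',.094)):
        try:
            for s in arm.silhouettes(l,p)[:2]:
                r=cv2.minAreaRect(np.argwhere(s['pixels'])[:,::-1].astype(np.float32))
                print(l,round(s['conf'],2),np.round(s['position']),np.round(ray(p,s['position'],z),3),[np.round(ray(p,c,z)[:2],3).tolist() for c in cv2.boxPoints(r)])
        except Exception as e: print(l,e)
print(arm.sense())
E
```

```text
top [0.419 0.311 0.936] [-0.697, 0.712, -0.062, 0.061] 567.4183106474566
lever_pad matmul: Input operand 1 has a mismatch in its core dimension 0, with gufunc signature (n?,k),(k,m?)->(n?,m?) (size 3 is different from 4)
block_centre matmul: Input operand 1 has a mismatch in its core dimension 0, with gufunc signature (n?,k),(k,m?)->(n?,m?) (size 3 is different from 4)
board_top matmul: Input operand 1 has a mismatch in its core dimension 0, with gufunc signature (n?,k),(k,m?)->(n?,m?) (size 3 is different from 4)
tin matmul: Input operand 1 has a mismatch in its core dimension 0, with gufunc signature (n?,k),(k,m?)->(n?,m?) (size 3 is different from 4)
mould_top matmul: Input operand 1 has a mismatch in its core dimension 0, with gufunc signature (n?,k),(k,m?)->(n?,m?) (size 3 is different from 4)
shaker matmul: Input operand 1 has a mismatch in its core dimension 0, with gufunc signature (n?,k),(k,m?)->(n?,m?) (size 3 is different from 4)
jar matmul: Input operand 1 has a mismatch in its core dimension 0, with gufunc signature (n?,k),(k,m?)->(n?,m?) (size 3 is different from 4)
mug
[... 1371 characters left out ...]
t from 4)
{'clock': 0.9, 'qpos': array([-1.31760956e+00,  3.13155040e-01,  4.61437223e-02,  1.30360098e+00,
       -2.54904360e-05,  1.43118923e+00]), 'qd': array([-0.00076376, -0.00112927, -0.0007132 , -0.0005247 , -0.0002829 ,
       -0.00013855]), 'tau': array([ 6.60253659e-05, -4.80447185e+01,  2.98813927e+01,  2.98269151e-05,
       -2.46753898e-04,  1.59330784e-05]), 'ee_pos': array([ 0.22008889, -0.53127748,  0.2313667 ]), 'orientation': array([ 9.80776030e-01,  1.95136801e-01, -7.50208576e-06,  9.25879121e-05]), 'wrist_force': array([ 0.32046817,  0.0954761 , -0.52834981]), 'ft_torque': array([ 0.05527881, -0.02361787, -0.03072077]), 'grip_force': 0.0, 'opening': 0.08550772931761928}
```

View pics/top1.png

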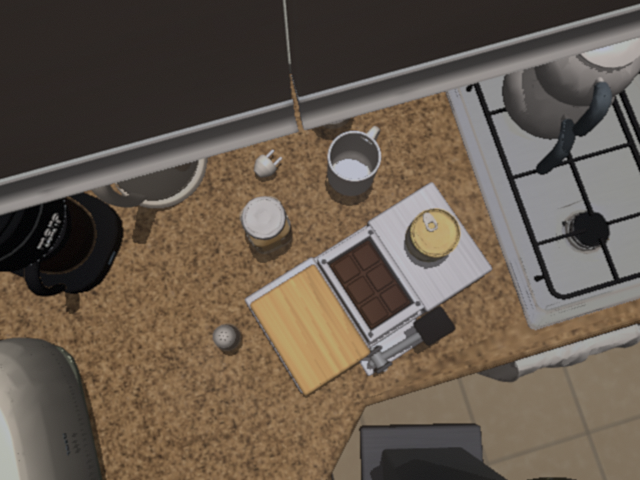

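View pics/scene1.png

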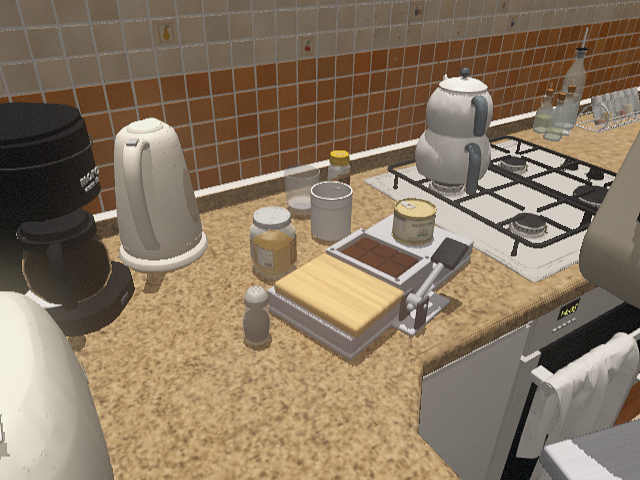

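The top view shows the board at about (310,327), the block at (372,281), the tin at (435,234) and the lever pad at (433,327). The board is on the side opposite the tin. The camera's rotation is given as a quaternion, so I'll fix the helpers for that.

```bash
cat > h.py <<'E'
import numpy as np, cv2
from scipy.spatial.transform import Rotation as Ro
from rig import arm
def save(p,n): cv2.imwrite('pics/'+n,p['frame'][:,:,::-1])
def R(p): return Ro.from_quat(p['rotation']).as_matrix()
def ray(p,uv,z):
    d=R(p)@np.array([(uv[0]-p['cx'])/p['fx'],(uv[1]-p['cy'])/p['fy'],1.])
    o=np.array(p['origin']); return o+d*(z-o[2])/d[2]
def proj(p,X):
    c=R(p).T@(np.array(X)-np.array(p['origin'])); return np.array([p['fx']*c[0]/c[2]+p['cx'],p['fy']*c[1]/c[2]+p['cy']])
def corners(p,l,z):
    s=arm.silhouettes(l,p)
    if not s: print(l,'none'); return
    s=s[0]; m=s['pixels'].astype(np.uint8)
    c=max(cv2.findContours(m,0,2)[0],key=cv2.contourArea)[:,0,:]
    w=np.array([ray(p,x,z)[:2] for x in c],np.float32)*1000
    r=cv2.minAreaRect(w); print(l,round(s['conf'],2),np.round(s['position']),np.round(ray(p,s['position'],z),3),'rect',np.round(r[0],1),np.round(r[1],1),round(r[2],1))
    return r
E
python3 - <<'E'
from h import *
for n in('top','scene'):
    p=arm.capture(n); print(n,R(p).round(2).tolist())
    for l,z in(('lever_pad',.094),('block_centre',.06),('board_top',.061),('tin',.101),('mould_top',.062),('shaker',.09),('jar',.11),('mug',.094)):
        corners(p,l,z)
E
```

```text
top [[-0.02, -0.98, 0.17], [-1.0, 0.02, -0.0], [0.0, -0.17, -0.98]]
lever_pad 0.91 [425. 334.] [0.428 0.147 0.094] rect [421.8 171.4] [ 42.  137.7] 26.2
block_centre 0.92 [370. 286.] [0.504 0.221 0.06 ] rect [507.5 222.5] [118.7  76.2] 31.1
board_top 0.95 [314. 329.] [0.439 0.31  0.061] rect [441.6 316.3] [163.  120.6] 31.2
tin 0.77 [430. 238.] [0.569 0.134 0.101] rect [574.6 129.3] [71.5 86.1] 42.9
mould_top 0.81 [404. 276.] [0.518 0.169 0.062] rect [487.5 211.4] [214.7 352.2] 30.9
shaker 0.79 [227. 335.] [0.432 0.438 0.09 ] rect [431.2 438.9] [38.8 38.8] 44.3
jar 0.67 [267. 221.] [0.598 0.376 0.11 ] rect [595.7 376.9] [85.8 68.5] 25.8
mug 0.61 [354. 162.] [0.692 0.242 0.094] rect [695.1 242.7] [ 81.7 113.5] 87.6
scene [[-0.28, -0.5, 0.82], [-0.96, 0.15, -0.24], [0.0, -0.85, -0.53]]
lever_pad 0.59 [443. 261.] [0.414 0.16  0.094] rect [391.5 184.6] [ 42.1 211.4] 41.8
block_centre 0.89 [384. 255.] [0.504 0.216 0.06 ] rect [502.4 224. ] [112.5  69.8] 31.3
board_top 0.57 [338. 293.] [0.425 0.324 0.061] rect [431.7 322.5] [173.4 133. ] 31.3
tin 0.69 [414. 221.] [0.53  0.152 0.101] rect [534.7 151.5] [ 74.1 172. ] 61.7
mould_top 0.93 [399. 289.] [0.406 0.233 0.062] rect [452.9 238.5] [227.5 376.3] 33.1
shaker 0.68 [257. 318.] [0.367 0.456 0.09 ] rect [377.3 456.1] [ 36.1 118.3] 80.3
jar 0.69 [274. 243.] [0.512 0.4   0.11 ] rect [526.  397.7] [ 74.8 219.3] 81.4
mug 0.66 [415. 222.] [0.537 0.146 0.094] rect [546.7 142.9] [ 72.  171.8] 61.7
```

```bash
cat >> h.py <<'E'
def mv(*targets,yaw=None):
    s=arm.sense(); r=Ro.from_quat(s['orientation']).as_matrix(); 
    y0=np.degrees(np.arctan2(r[1,0],r[0,0]))
    print('ee',np.round(s['ee_pos']*1000,1),'yaw',round(y0,2),'q1,q6',s['qpos'][[0,5]].round(2),'t',round(s['clock'],2),'F',s['wrist_force'].round(1))
    for t in targets: print(t,'->',np.round(r.T@(np.array(t)-s['ee_pos']*1000),1))
    if yaw is not None: print('turn',round(y0-yaw,2))
E
python3 - <<'E'
from h import *
p=arm.capture('top'); q=arm.capture('scene')
C=np.array([507,222.8]); a=np.radians(31.1); x=np.array([np.cos(a),np.sin(a)]); y=np.array([-x[1],x[0]])
W=lambda X,Y,Z:np.r_[C+x*X+y*Y,Z]/1000
print('pad',W(-105,-37,94), proj(p,W(-105,-37,94)),proj(q,W(-105,-37,94)))
for i in(p,q):print([proj(i,W(a,b,62)).round(0).tolist() for a,b in((76,50),(76,-50),(-76,-50),(-76,50))])
mv((400,-250,230),(430,130,200))
E
```

```text
pad [0.43620369 0.13688212 0.094     ] [431.65307024 328.09930161] [449.03286876 251.57300779]
[[315.0, 260.0], [369.0, 226.0], [424.0, 308.0], [369.0, 343.0]]
[[325.0, 249.0], [361.0, 228.0], [434.0, 258.0], [400.0, 285.0]]
ee [ 220.1 -531.2  231.3] yaw 22.5 q1,q6 [-1.32  1.43] t 1.9 F [ 0.6 -0.1 -0.1]
(400, -250, 230) -> [ 273.9 -191.     1.3]
(430, 130, 200) -> [ 447.  -530.5   31.3]
```

Emit:
{"fn": "jog_arm", "kwargs": {
  "commands": [
    [[50,-35,0,-10,0],[100,-70,0,-20,0],[150,-105,0,-30,0],[200,-140,0,-40,0],[250,-175,0,-50,0]]
  ]
}}

```text
clock: 2.52
ee_pos: [0.3849, -0.2723, 0.2316]
orientation: [0.805, 0.593, 0.0, 0.001]
wrist_force: [0.8, -1.2, 0.6]
opening: -0.0001
grip_force: 0.0
```

```bash
python3 -c "
from h import *
mv((430,130,180),yaw=-149)"
```

```text
ee [ 384.9 -272.3  231.6] yaw 72.81 q1,q6 [-0.79  1.08] t 2.52 F [ 0.8 -1.2  0.6]
(430, 130, 180) -> [397.7 -75.9  51.3]
turn 221.81
```

Emit:
{"fn": "jog_arm", "kwargs": {
  "commands": [
    [[59,-11,0,-10,0],[118,-22,0,-20,0],[177,-33,0,-30,0],[236,-45,0,-40,0],[295,-56,0,-50,0]]
  ]
}}

```text
clock: 3.15
ee_pos: [0.4194, 0.0262, 0.2317]
orientation: [0.479, 0.878, 0.0, 0.001]
wrist_force: [0.9, -0.5, 0.3]
opening: 0.0002
grip_force: 0.0
```

```bash
python3 -c "
from h import *
mv((434,134,130),yaw=-149)"
```

```text
ee [419.4  26.2 231.7] yaw 122.82 q1,q6 [-0.13  0.87] t 3.15 F [ 0.9 -0.5  0.3]
(434, 134, 130) -> [ 82.8  70.6 101.7]
turn 271.82
```

Emit:
{"fn": "jog_arm", "kwargs": {
  "commands": [
    [[26,25,30,-10,0],[52,49,60,-20,0],[78,74,90,-30,0],[78,74,115,-40,0],[78,74,115,-50,0]]
  ]
}}

```text
clock: 3.78
ee_pos: [0.438, 0.1303, 0.1142]
orientation: [0.062, 0.998, -0.0, -0.002]
wrist_force: [-0.9, -0.2, -0.7]
opening: 0.0002
grip_force: 0.0
```

```bash
python3 -c "
from h import *
p=arm.capture('top'); save(p,'t2.png')
mv((439,132,40),yaw=-149)"
```

```text
ee [438.8 130.2 115.1] yaw 173.18 q1,q6 [0.11 0.23] t 3.83 F [-0.9  1.3  0.2]
(439, 132, 40) -> [-0.2  1.9 75.1]
turn 322.18
```

View pics/t2.png

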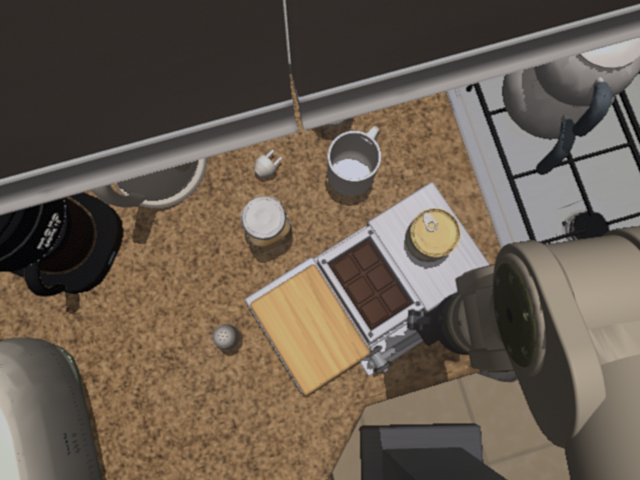

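The shut fingers are over the pad at about (430,325), clear of the mould and the tin. Next is the first stroke.

Emit:
{"fn": "jog_arm", "kwargs": {
  "commands": [
    [[0,2,25,0,0],[0,2,45,0,0],[0,2,60,0,0],[0,2,70,0,0],[0,2,76,0,0]]
  ]
}}

```text
clock: 4.45
ee_pos: [0.4435, 0.1305, 0.0422]
orientation: [0.067, 0.998, -0.001, 0.003]
wrist_force: [1.7, -6.1, 11.7]
opening: 0.0003
grip_force: 6.1
```

Emit:
{"fn": "jog_arm", "kwargs": {
  "commands": [
    [[0,0,2,0,0],[0,0,2,0,0]]
  ]
}}

```text
clock: 4.7
ee_pos: [0.4435, 0.1305, 0.0408]
orientation: [0.067, 0.998, -0.001, 0.003]
wrist_force: [0.2, -6.5, 13.2]
opening: -0.0002
grip_force: 6.8
```

Emit:
{"fn": "jog_arm", "kwargs": {
  "commands": [
    [[0,0,-25,0,0],[0,0,-50,0,0],[0,0,-72,0,0],[0,0,-72,-10,0],[0,0,-72,-20,0]]
  ]
}}

```text
clock: 5.32
ee_pos: [0.4409, 0.1318, 0.1112]
orientation: [-0.11, 0.994, -0.0, 0.001]
wrist_force: [1.0, -0.4, -0.3]
opening: -0.0002
grip_force: 0.0
```

```bash
python3 -c "
from h import *
p=arm.capture('scene'); save(p,'s2.png'); corners(p,'block_centre',.071); corners(p,'block_centre',.060)
mv((439,132,39),yaw=-149)
s=cv2.resize(p['frame'][190:340,260:500],(800,500),interpolation=cv2.INTER_CUBIC); cv2.imwrite('pics/s2c.png',s[:,:,::-1])"
```

```text
block_centre 0.85 [383. 255.] [0.488 0.226 0.071] rect [496.2 228.2] [123.4  83.3] 31.2
block_centre 0.85 [383. 255.] [0.503 0.218 0.06 ] rect [511.9 220.7] [126.5  85.4] 31.2
ee [440.4 131.7 110.7] yaw -167.77 q1,q6 [ 0.12 -0.1 ] t 5.47 F [-0.   0.2 -0.6]
(439, 132, 39) -> [ 1.4  0.6 71.7]
turn -18.77
```

View pics/s2c.png

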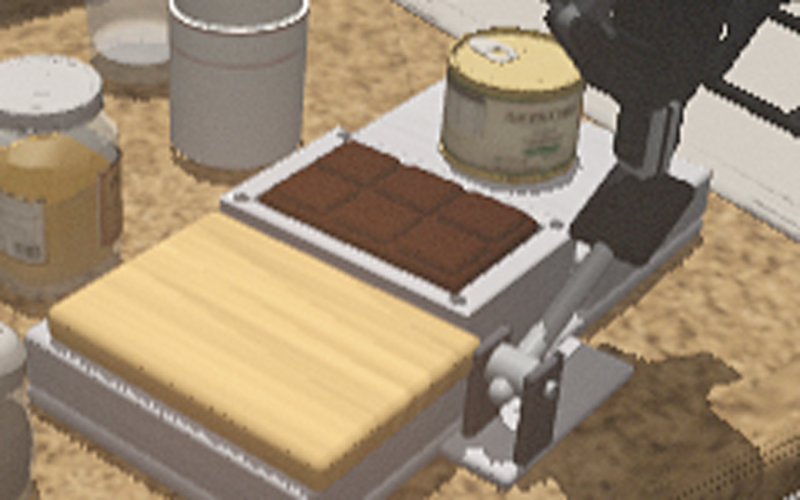

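The block now stands above the rim and the lever has sprung back, with the fingers over its pad. Second stroke.

Emit:
{"fn": "jog_arm", "kwargs": {
  "commands": [
    [[0,0,25,0,0],[0,0,45,0,0],[0,0,60,0,0],[0,0,73,0,0],[0,0,73,0,0]]
  ]
}}

```text
clock: 6.1
ee_pos: [0.4434, 0.1306, 0.0403]
orientation: [-0.106, 0.994, -0.002, 0.003]
wrist_force: [-1.4, -6.7, 21.9]
opening: 0.0004
grip_force: 11.0
```

Emit:
{"fn": "jog_arm", "kwargs": {
  "commands": [
    [[0,0,-25,0,0],[0,0,-50,0,0],[0,0,-73,0,0],[0,0,-73,-10,0],[0,0,-73,-19,0]]
  ]
}}

```text
clock: 6.72
ee_pos: [0.4406, 0.1318, 0.1109]
orientation: [-0.272, 0.962, -0.0, 0.001]
wrist_force: [0.2, 0.0, 0.2]
opening: -0.0001
grip_force: 0.0
```

```bash
python3 -c "
from h import *
mv((440,132,39),yaw=-149)"
```

```text
ee [440.6 131.8 110.9] yaw -148.48 q1,q6 [ 0.12 -0.43] t 6.72 F [0.2 0.  0.2]
(440, 132, 39) -> [ 0.5  0.5 71.9]
turn 0.52
```

Emit:
{"fn": "jog_arm", "kwargs": {
  "commands": [
    [[0,0,25,0,0],[0,0,45,0,0],[0,0,60,0,0],[0,0,72,0,0],[0,0,73,0,0]]
  ]
}}

```text
clock: 7.35
ee_pos: [0.4436, 0.1304, 0.0401]
orientation: [-0.269, 0.963, -0.003, 0.003]
wrist_force: [-3.5, -7.0, 24.9]
opening: -0.0
grip_force: 12.7
```

Emit:
{"fn": "jog_arm", "kwargs": {
  "commands": [
    [[0,0,-25,0,0],[0,0,-50,0,0],[0,0,-80,0,0],[0,0,-110,0,85],[0,0,-110,0,85]]
  ]
}}

```text
clock: 7.98
ee_pos: [0.4421, 0.132, 0.1496]
orientation: [-0.27, 0.963, -0.0, 0.003]
wrist_force: [-0.1, 1.1, -0.1]
opening: 0.0357
grip_force: 0.0
```

```bash
python3 -c "
from h import *
p=arm.capture('scene'); corners(p,'block_centre',.090)
s=cv2.resize(p['frame'][190:340,260:500],(800,500),interpolation=cv2.INTER_CUBIC); cv2.imwrite('pics/s3c.png',s[:,:,::-1])
p=arm.capture('top'); corners(p,'block_centre',.090);corners(p,'board_top',.061);save(p,'t3.png')
mv((507,223,130),yaw=-148.9)"
```

```text
block_centre 0.88 [382. 249.] [0.479 0.232 0.09 ] rect [487.9 233. ] [134.1 103.9] 30.6
block_centre 0.96 [373. 282.] [0.506 0.22  0.09 ] rect [506.9 222.7] [120.   79.2] 31.7
board_top 0.6 [313. 330.] [0.438 0.311 0.061] rect [441.4 315.5] [166.4 122.4] 30.9
ee [439.2 131.7 146.1] yaw -148.57 q1,q6 [ 0.12 -0.43] t 8.22 F [-0.2 -0.3 -0.1]
(507, 223, 130) -> [-105.5   42.6   15.9]
turn 0.33
```

View pics/s3c.png

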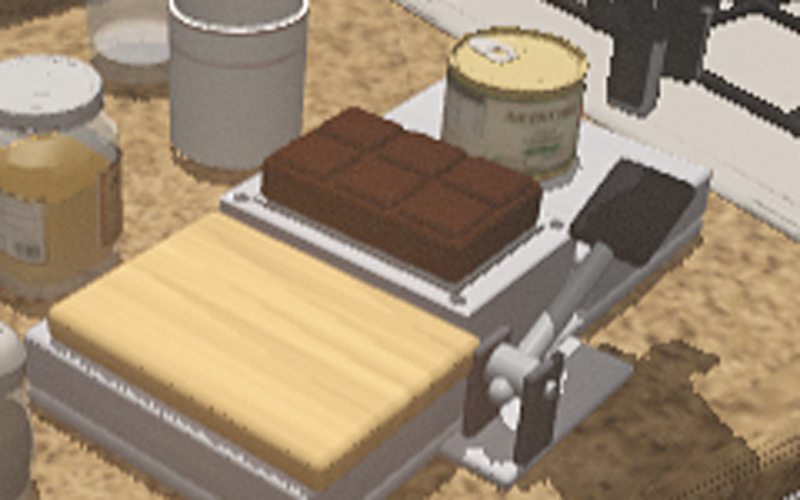

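The block's whole side now shows above the rim. I'll check its lower corner against the prediction.

```bash
python3 -c "
from h import *
p=arm.capture('scene')
C=np.array([507,222.8]); a=np.radians(31.1); x=np.array([np.cos(a),np.sin(a)]); y=np.array([-x[1],x[0]])
W=lambda X,Y,Z:np.r_[C+x*X+y*Y,Z]/1000
f=lambda X,Y,Z:((proj(p,W(X,Y,Z))-[260,190])*[800/240,500/150]).round(0)
for z in(56,59,62,65,90):print(z,f(-60,38,z),f(60,38,z),f(-60,-38,z))
print('rim',f(-76,50,62),f(76,50,62))"
```

```text
56 [452. 302.] [257. 209.] [539. 236.]
59 [453. 297.] [257. 204.] [540. 231.]
62 [454. 291.] [257. 199.] [541. 226.]
65 [454. 286.] [257. 194.] [541. 221.]
90 [459. 242.] [258. 152.] [547. 178.]
rim [468. 316.] [218. 197.]
```

Emit:
{"fn": "jog_arm", "kwargs": {
  "commands": [
    [[-35,14,0,0.3,85],[-70,28,0,0.3,85],[-105,42.5,8,0.3,85],[-105,42.5,16,0.3,85],[-105,42.5,16,0.3,85]]
  ]
}}

```text
clock: 8.9
ee_pos: [0.5057, 0.2223, 0.1295]
orientation: [-0.269, 0.963, -0.0, -0.002]
wrist_force: [0.5, -0.9, -0.8]
opening: 0.0847
grip_force: 0.0
```

```bash
python3 -c "
from h import *
p=arm.capture('scene')
s=cv2.resize(p['frame'][160:310,260:500],(800,500),interpolation=cv2.INTER_CUBIC); cv2.imwrite('pics/s4c.png',s[:,:,::-1])
mv((507,222.8,57),yaw=-148.9); print(arm.sense()['opening'])"
```

```text
ee [506.  222.1 130.2] yaw -148.82 q1,q6 [ 0.27 -0.28] t 8.95 F [ 0.2  0.4 -0.3]
(507, 222.8, 57) -> [-1.4 -0.  73.2]
turn 0.08
0.08482301392643712
```

View pics/s4c.png

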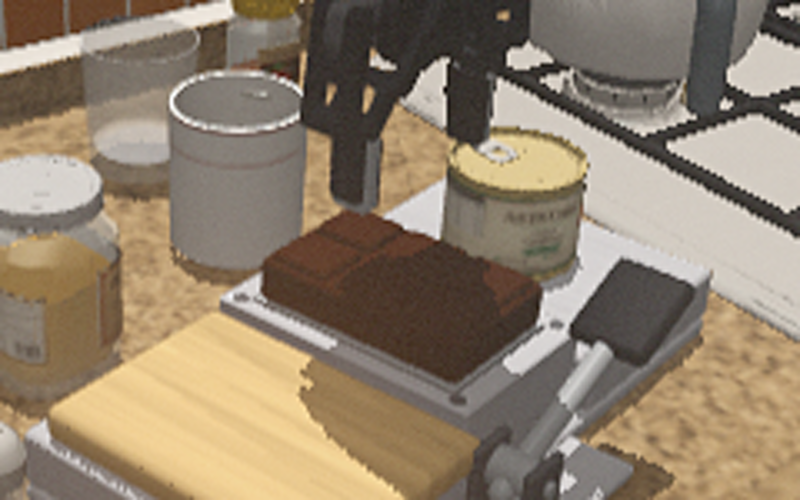

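The fingers straddle the block's line at crop positions (350,190) and (470,130), clear of the tin. I'll lower gently and watch the force.

Emit:
{"fn": "jog_arm", "kwargs": {
  "commands": [
    [[-1,0,25,0,85],[-1,0,43,0,85],[-1,0,49,0,85],[-1,0,55,0,85],[-1,0,57,0,85]]
  ]
}}

```text
clock: 9.57
ee_pos: [0.5084, 0.2233, 0.0746]
orientation: [-0.269, 0.963, -0.0, 0.0]
wrist_force: [0.2, -0.3, -0.7]
opening: 0.0854
grip_force: 0.0
```

Emit:
{"fn": "jog_arm", "kwargs": {
  "commands": [
    [[0,0,5,0,85],[0,0,10,0,85],[0,0,13,0,85],[0,0,16,0,85],[0,0,16,0,85]]
  ]
}}

```text
clock: 10.2
ee_pos: [0.5081, 0.2234, 0.058]
orientation: [-0.269, 0.963, -0.0, -0.0]
wrist_force: [0.4, -0.3, -0.1]
opening: 0.0851
grip_force: 0.0
```

Emit:
{"fn": "jog_arm", "kwargs": {
  "commands": [
    [[0,0,0,0,78],[0,0,0,0,76],[0,0,0,0,74],[0,0,0,0,70],[0,0,0,0,70]]
  ],
  "grip_force": 25
}}

```text
clock: 10.82
ee_pos: [0.5086, 0.2232, 0.0586]
orientation: [-0.269, 0.963, -0.0, 0.0]
wrist_force: [0.6, -2.1, 2.6]
opening: 0.0754
grip_force: 30.2
```

```bash
python3 -c "
from h import *
p=arm.capture('scene'); save(p,'s5.png')
d=np.array([441.5-507,315.9-222.7,0]); mv(np.array([507,222.7,58])+d,yaw=-148.9)
s=arm.sense();print(s['opening'],s['grip_force'],d)
print(Ro.from_quat(s['orientation']).as_matrix().T@d)"
```

```text
ee [508.6 223.3  58.6] yaw -148.81 q1,q6 [ 0.27 -0.27] t 10.88 F [ 0.5 -2.5  4.2]
[441.5 315.9  58. ] -> [  9.4 114.    0.5]
turn 0.09
0.07576328588483255 30.292401909828186 [-65.5  93.2   0. ]
[ 7.75834152e+00  1.13649860e+02 -8.67952085e-02]
```

Emit:
{"fn": "jog_arm", "kwargs": {
  "commands": [
    [[0,6,-0.5,0,70],[1,18,-0.5,0,70],[2,30,-0.5,0,70],[3,42,-0.5,0,70],[4,54,-0.5,0,70]]
  ]
}}

```text
clock: 11.5
ee_pos: [0.476, 0.2684, 0.0586]
orientation: [-0.269, 0.963, 0.0, -0.0]
wrist_force: [0.2, -1.3, 0.1]
opening: 0.0753
grip_force: 30.2
```

Emit:
{"fn": "jog_arm", "kwargs": {
  "commands": [
    [[1,12,0,0,70],[2,24,0,0,70],[3,36,0,0,70],[4,48,0,0,70],[5,60,0,0,70]]
  ]
}}

```text
clock: 12.12
ee_pos: [0.4407, 0.3169, 0.0585]
orientation: [-0.269, 0.963, 0.0, -0.0]
wrist_force: [0.5, 0.0, -2.2]
opening: 0.0756
grip_force: 30.5
```

```bash
python3 -c "
from h import *
mv((443,316.4,58),yaw=-148.9)
p=arm.capture('scene')
s=cv2.resize(p['frame'][160:360,240:510],(800,592),interpolation=cv2.INTER_CUBIC); cv2.imwrite('pics/s6c.png',s[:,:,::-1])
p=arm.capture('top');corners(p,'board_top',.061);corners(p,'block_centre',.09)"
```

```text
ee [440.7 316.9  58.5] yaw -148.79 q1,q6 [ 0.48 -0.07] t 12.12 F [ 0.5  0.  -2.2]
(443, 316.4, 58) -> [-1.6 -1.6  0.5]
turn 0.11
board_top none
block_centre none
```

View pics/s6c.png

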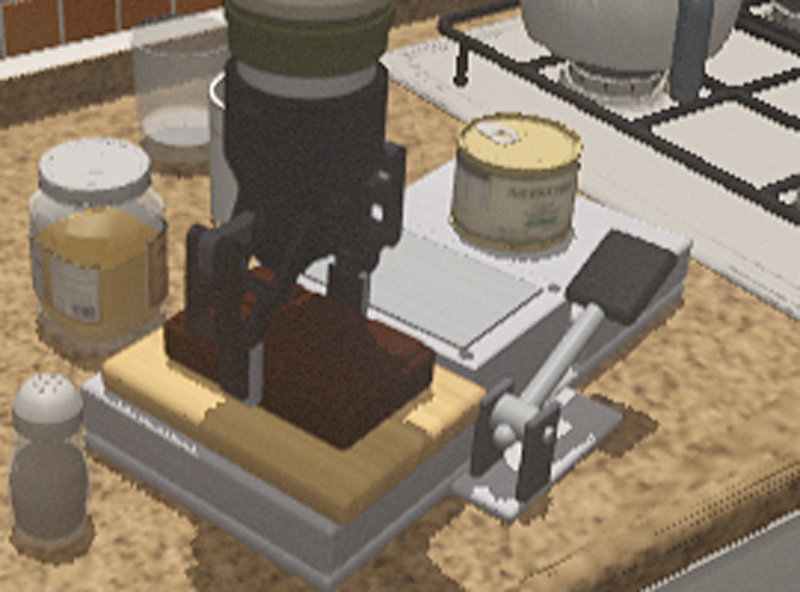

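The block sits over the board's middle and the tin, jar and shaker are undisturbed. I'll lower it about 2 mm, open, then lift straight up.

Emit:
{"fn": "jog_arm", "kwargs": {
  "commands": [
    [[0,-1,1,0,70],[0,-1.5,2,0,70],[0,-1.5,2.5,0,70]]
  ]
}}

```text
clock: 12.7
ee_pos: [0.4426, 0.3147, 0.0568]
orientation: [-0.269, 0.963, -0.0, 0.0]
wrist_force: [-2.4, -1.9, 4.7]
opening: 0.0755
grip_force: 31.6
```

Emit:
{"fn": "jog_arm", "kwargs": {
  "commands": [
    [[0,0,0,0,80],[0,0,0,0,85],[0,0,0,0,85],[0,0,0,0,85],[0,0,0,0,85]]
  ]
}}

```text
clock: 13.32
ee_pos: [0.4423, 0.3151, 0.0562]
orientation: [-0.269, 0.963, -0.0, 0.0]
wrist_force: [-0.8, -0.4, 0.5]
opening: 0.085
grip_force: 0.0
```

Emit:
{"fn": "jog_arm", "kwargs": {
  "commands": [
    [[0,0,-10,0,85],[0,0,-30,0,85],[0,0,-70,0,85],[0,0,-110,0,85],[0,0,-150,0,85]]
  ]
}}

```text
clock: 13.95
ee_pos: [0.4422, 0.315, 0.2083]
orientation: [-0.269, 0.963, 0.0, 0.0]
wrist_force: [0.6, -0.0, -1.1]
opening: 0.0849
grip_force: 0.0
```

```bash
python3 -c "
from h import *
mv((420,20,210))"
```

```text
ee [442.2 315.  208.3] yaw -148.79 q1,q6 [ 0.47 -0.07] t 13.95 F [ 0.6 -0.  -1.1]
(420, 20, 210) -> [ 171.9 -240.8   -1.7]
```

Emit:
{"fn": "jog_arm", "kwargs": {
  "commands": [
    [[34,-48,0,0,85],[68,-96,0,0,85],[102,-144,0,0,85],[136,-192,0,0,85],[170,-240,0,0,85]]
  ]
}}

```text
clock: 14.58
ee_pos: [0.4211, 0.02, 0.2073]
orientation: [-0.269, 0.963, -0.0, 0.001]
wrist_force: [1.0, 0.1, 0.5]
opening: 0.0851
grip_force: 0.0
```

```bash
python3 -c "
from h import *
p=arm.capture('top'); save(p,'t7.png')
for l,z in(('board_top',.061),('block_centre',.089),('tin',.101),('jar',.11),('shaker',.09),('mug',.094)):corners(p,l,z)
p=arm.capture('scene')
s=cv2.resize(p['frame'][160:360,240:510],(800,592),interpolation=cv2.INTER_CUBIC); cv2.imwrite('pics/s7c.png',s[:,:,::-1])"
```

```text
board_top 0.97 [289. 339.] [0.425 0.347 0.061] rect [441.4 316.8] [165.2 122.6] 31.1
block_centre 0.78 [314. 328.] [0.44  0.31  0.089] rect [441.9 312.9] [119.6  76.1] 31.5
tin 0.8 [430. 236.] [0.572 0.133 0.101] rect [573.9 128.7] [73.6 86. ] 42.5
jar 0.82 [266. 222.] [0.598 0.378 0.11 ] rect [595.7 377.7] [85.1 67. ] 25.1
shaker 0.66 [230. 335.] [0.433 0.434 0.09 ] rect [430.8 438.5] [39.3 39.8] 0.0
mug 0.6 [352. 160.] [0.697 0.245 0.094] rect [695.8 242.6] [ 81.7 112. ] 87.6
```

View pics/s7c.png

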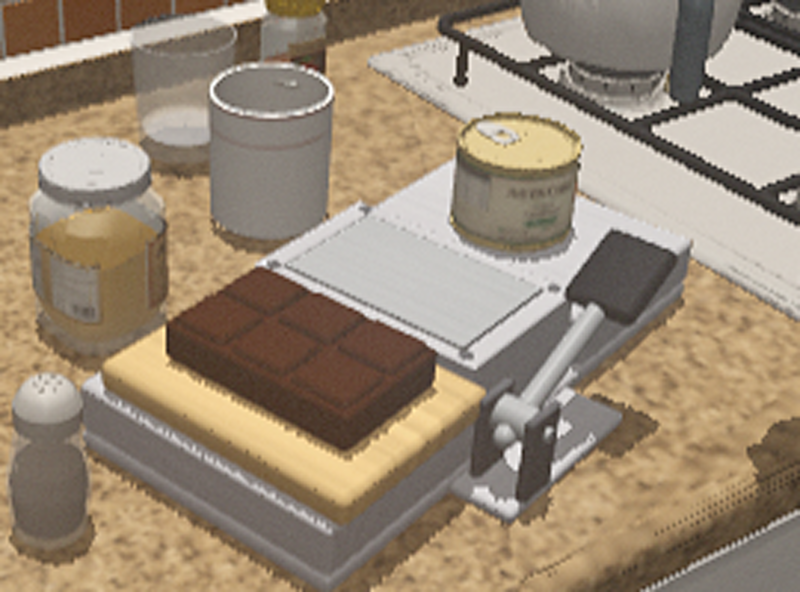

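View pics/t7.png

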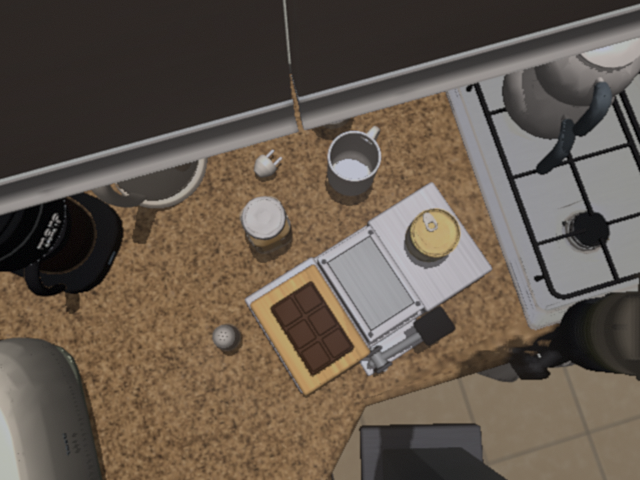

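The block lies flat, square and central on the board at about (313,328) in the top view. The tin and the things round about are where they were, the lever is up and the robot touches nothing.

```bash
python3 -c "
from rig import arm
print(arm.finish_job())"
```

```text
the job is handed in; nothing more can be done
None
```

The job is handed in: three full lever strokes raised the block to the rim, and it now lies flat and square, wholly on the board, with the tin and everything else where it was; the clock read under 15 s.

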